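Fit the microphone holder to the desk stand and put the microphone in it

TASK

Set up the station microphone: lower the drilled holder over the stand's tall rod, keeping it square so it does not bind, all the way down onto the stop ring, with its cradle pointing forward over the talk bar, and let go. Then lay the microphone gently in the leaning cradle, tail fully down against the end wall and head up and forward. Lower both parts down, do not drop them in place, and leave everything else on the desk as it is.

Things in the scene. Friction and masses are not known exactly. Their poses are not given: they have to be found in the camera images.
- stand: Desk microphone stand, fixed, mid-desk: grey base 160 x 110 mm, 30 mm high, a black talk bar (30 x 80 mm, top at 39 mm) across its front, and a vertical steel rod of 16 mm diameter. Origin: on the desk, on the rod's axis; x points forward over the talk bar (base from x -45 to +115 mm), within about 20 degrees of straight away from the robot; z up.
- stand_stop (a point): Centre of the upper face of the dark stop ring (40 mm diameter, 18 mm high, small thumb screw on its -x side) clamped on the rod, 100 mm above the desk. The holder's hub must rest on it. Axes as the stand's.
- stand_rod_top (a point): Top of the rod, 226 mm above the desk; the last 8 mm taper from 16 to 8 mm diameter.
- holder: Loose bare-aluminium microphone holder, about 0.32 kg, 185 mm long, standing on its flat underside left or right of the stand: a drilled hub block, a foot bar (24 mm wide, 10 mm high, to x 76 mm) and a cradle rising away from the hub at 35 degrees. Origin: centre of the bore at the underside; x from the hub to the raised end, z up.
- hub_bottom (a point): Centre of the bore at the underside of the hub (the holder's origin). Hub: 40 (x) x 44 (y) x 50 mm high, vertical through bore 18 mm; a thumb screw sticks out 21 mm on its -x side, 26 mm up. Once on the ring and let go, the hub may lean about 3 degrees by its play.
- cradle (a point): Mid-point between the cradle's side walls, 38 mm along the slope, half-way up the walls (holder x 71, z 47 mm); axes as the holder's. A good grip: 49 mm across the walls' outsides (along y). The floor starts at holder x 46, z 16 mm with an end wall; all walls are 22 mm high, square to the floor, the side walls 60 mm long and 41 mm apart inside.
- mic_place (a point): Where the microphone's point mic_grip belongs when home: 88 mm up the slope from the end wall, 17 mm above the floor line (holder x 108, z 80 mm). x points up the slope (35 degrees), y across, z square to the floor, away from it. From 60 to 113 mm up the slope the cradle is only a tongue 14 mm wide, 7 mm thick, with a brace below: fingers fit on both sides. Bring it down from straight above, clear of the rod.
- mic_grip (a point): Microphone, loose, about 0.28 kg, 172 mm long: dark round body 34 mm thick up to 115 mm from the tail, black hexagonal ring (48 mm across flats) at 120 to 131 mm, steel mesh head 47 mm thick. Lies on ring and tail, on the other side of the stand from the holder. This point: on its axis, 88 mm from the tail, 22 mm above the desk; x along the axis to the head (3 degrees up as it lies).
- mic: The microphone as a whole; origin on the desk right below mic_grip as it lies, x horizontal towards the head as it lies.
- mug: Bystander: white mug, 82 mm across, 95 mm high. Origin: centre of its underside.
- morse_key: Bystander: Morse key on an 85 x 70 mm steel base, 63 mm high. Origin: centre of its underside.
- screwdriver: Bystander: screwdriver, 180 mm long, lying in front of the stand. Origin: on the desk below its middle.
- adapter_tin: Bystander: low steel tin, 60 mm diameter, 42 mm high. Origin: centre of its underside.
Not all that is in view belongs to the job. Leave any brown or turquoise look-alike of the holder alone.

How it is judged (in metres and radians):
On the way:
1. the holder sits on the stop ring, square on the rod, cradle forward, and is let go, the microphone not yet in it (horizontal distance between hub_bottom and stand_stop below 0.005 m and z of hub_bottom in the frame of stand_stop between -0.004 and 0.004 m and angle between holder's own z axis and vertical below 0.09 rad and x of mic_place in the frame of stand_stop above 0.085 m and angle between the x axis of holder and the x axis of stand, either way round below 0.35 rad and linear speed of holder below 0.02 m/s and angular speed of holder below 0.15 rad/s and contact force between holder and the fingers below 0.1 N and distance between mic_grip and mic_place above 0.05 m), for 0.2 s.
At the end, for the whole second after the job is handed in: Hub on the stop ring (4 mm in height, 5 mm sideways), holder upright within 5 degrees, cradle forward over the talk bar within 20 degrees; microphone home in the cradle, head up (within 8 mm on each cradle axis, 7 degrees of the slope); both released and at rest (horizontal distance between hub_bottom and stand_stop below 0.005 m and z of hub_bottom in the frame of stand_stop between -0.004 and 0.004 m and angle between holder's own z axis and vertical below 0.09 rad and x of mic_place in the frame of stand_stop above 0.085 m and angle between the x axis of holder and the x axis of stand, either way round below 0.35 rad and x of mic_grip in the frame of mic_place between -0.008 and 0.008 m and y of mic_grip in the frame of mic_place between -0.008 and 0.008 m and z of mic_grip in the frame of mic_place between -0.008 and 0.008 m and angle between the x axis of mic_grip and the x axis of mic_place, either way round below 0.12 rad and angle between mic_grip's own x axis and vertical below 1.15 rad and z of mic_grip in the frame of stand_stop above 0.05 m and linear speed of each of holder, mic below 0.02 m/s and angular speed of each of holder, mic below 0.15 rad/s); the robot touches nothing.
It fails at once if the holder falls down the rod (faster than 0.4 m/s while on the rod) (horizontal distance between hub_bottom and stand_stop below 0.006 m and z of hub_bottom in the frame of stand_stop between -0.01 and 0.12 m and linear speed of holder above 0.4 m/s).
It fails at once if the microphone drops into the cradle (faster than 0.5 m/s within 40 mm of its place) (distance between mic_grip and mic_place below 0.04 m and linear speed of mic above 0.5 m/s).
It fails at once if another thing on the desk is shifted by more than 20 mm (distance of any of mug, morse_key, screwdriver, adapter_tin from where it was at the start of the episode above 0.02 m).
It also fails if it takes over 69 s, if anything falls off the work surface, if the arm or the gripper's body presses on something with over 40 N, if the wrist force passes 120 N, or if a joint passes its speed limit or range.

ROBOT

A 6-joint arm with a two-finger parallel gripper is mounted at the origin on the work surface. World frame = base frame: x ahead of the robot, y to its left, z up, the work surface at z = 0. Lengths are in mm, angles in rad, forces in N, time in s.
With the tool pointing down it reaches from about 275 to 750 mm from the base axis. Payload 10.2 kg.
Tool frame: the origin (TCP) lies at the very end of the fingers, on their centre line; the grasp point (between the pads) lies 19 mm behind it; z points along the fingers, y is the direction in which the jaws open and shut (so a half turn about z gives the same grasp; the last joint's range is limited). The gripper opens to 85 mm and grips with 20 to 120 N. Pads are 22 mm wide; open, the fingers measure 114 mm over their backs; the gripper's body (76 mm by 85 mm) begins 54 mm behind the grasp point. The pads swing forward as they close: fully open they stand 13 mm farther back than shut.
Start: joints at [-1.359, 0.313, 1.498, -0, 1.331, -0.223], TCP at [221.134, -476.163, 231.294] pointing down, gripper open.
Joint ranges: [-2.94, 2.94], [-0.97, 2.17], [0.19, 2.56], [-1.23, 4.37], [0.02, 3.11], [-2.88, 2.88]. Speed limits (rad/s): [2.39, 2.39, 3.01, 3.14, 3.14, 3.14].

INTERFACE

Orientations are given as a unit quaternion [w, x, y, z].
In Python, from rig import readout, cams, finish_job gives the robot as it stands. The module is installed in compiled form; this text tells all that it offers.
- The arm moves only by the tool carry_out, never from a script. Its argument "steps" is one flat list of numbers, 7 for each row, row after row: the shift along the tool's x, y, z in cm, then the turn, a rotation vector about the tool's x, y, z in units of 5 degrees (1.0 is 5 degrees), then the opening, from -1 (shut) to 1 (fully open), so that 0 is half open. In form: [x, y, z, ax, ay, az, hand, x, y, z, ax, ay, az, hand, ...]. A call has 1 to 20 rows; each row shifts and turns the commanded pose from where the row before left it, along the tool's axes as they then stand; what a row does not reach is not made up. A row lasts 1/12 s, in which the tool goes at most 41.7 mm and 7.16 degrees, less where a joint would pass 70% of its speed; a pose out of reach is approached as far as the arm can. A call with a gripper value outside its range is refused whole. The fingers move at their own pace and stop on an object; "grip_force" is the grip in N (left out, the last holds). Time passes only in rows, so rows that do not move let the fingers close. It gives the time, the measured TCP pose, the force and the opening at its end, in the units of the state.
- readout.sense(): the state, without advancing time (a new reading comes with each control period).
- cams.capture(name): name is "side" or "top" or "wrist"; returns the picture (420x560x3 uint8, red, green, blue); there is no depth.
- cams.calibration(name): a dict with "fx", "fy", "cx", "cy" (pixels), "R" (3x3) and "t" (3): a world point X has camera coordinates R X + t; the wrist camera has in their place "T_tool_cam" (4x4, takes a point from camera to tool coordinates, whose origin is the TCP and whose axes are the flange's). Camera axes: x right, y down, z forward; pixel columns grow to the right and rows downward; lengths in mm; the calibration is good to about 2 mm. A picture is of the moment at which its call begins: read the wrist's pose just before it. calibration takes no time and is no camera call.
- finish_job(): hands the job in, once; it reports no verdict.
The state is a dict: "time_s": time; "joints": joint angles; "dq": joint speeds; "tau": joint torques, N m; "eef_pos": TCP position; "ee_rot": TCP orientation; "force": force on the tool from outside, world axes, zero at the start; "wrist_torque": the same for the moment, N m; "grip_width": opening from 0.0 (shut) to 1.0 (fully open).
Only numpy, scipy, OpenCV 4.12 (cv2) and the standard library are available. Lean on these libraries where they do the work, as an engineer would, in place of code of your own. Each camera call takes 0.05 s, during which the arm holds its last target.

## Working session

There is one attempt and no reset: what is moved stays moved. The work goes in short steps, Python scripts to look and compute and a tool call to move; the robot and the scene stay as the last step left them, time stands still between calls to the robot, and variables do not carry over. Pictures are saved under pics/ and viewed, and the job is handed in when it is done.

Besides the shell and the picture viewer there is one more tool, called by a JSON object that holds its "op" and its "data", one argument or row to a line. carry_out: Moves the arm, as the interface text tells. Its arguments: {"type":"object","properties":{"steps":{"type":"array","items":{"type":"number"}},"grip_force":{"type":"number"}},"required":["steps"]}

```bash
mkdir -p pics; python3 - <<'E'
from rig import readout,cams
import cv2,json
print(readout.sense())
for n in ["side","top","wrist"]:
    im=cams.capture(n); cv2.imwrite(f"pics/{n}0.png",im[:,:,::-1])
    print(n,cams.calibration(n))
E
```

```text
{'time_s': 0.0, 'joints': array([-1.35943592e+00,  3.13449827e-01,  1.49842964e+00,  3.82789032e-05,
        1.33099259e+00, -2.23362241e-01]), 'dq': array([-7.27877506e-04,  7.59150754e-04,  6.67994726e-04,  4.90999395e-04,
       -9.24061402e-05,  1.21350085e-03]), 'tau': array([-2.59785345e-03, -4.12266612e+01, -2.59745049e+01, -3.30396506e-04,
        4.21993987e-03,  4.40717798e-06]), 'eef_pos': array([ 221.07034569, -475.90990907,  230.7379636 ]), 'ee_rot': array([-6.39579576e-04,  9.76470672e-01,  2.15649293e-01,  2.24273026e-05]), 'force': array([ 0.28204002, -0.03155154,  0.61233012]), 'wrist_torque': array([0.04448486, 0.00811961, 0.01544524]), 'grip_width': 0.9991880228397889}
side {'fx': 390.6990002089196, 'fy': 390.6990002089196, 'cx': 282.5610646807288, 'cy': 209.66396174725898, 'R': array([[-0.77279643, -0.63437753, -0.01873028],
       [-0.43266227,  0.54820009, -0.7157374 ],
       [ 0.46431567, -0.54501542, -0.69811829]]), 't': array([398.66824745, 309.42040446, 914.50378899])}
top {'fx': 528.7330237166005, 'fy': 528.7330237166005, 'cx': 276.7237882712773, 'cy': 215.1729064781462, 'R': array([[-0.00482463, -0.99997919, -0.00428396],
       [-0.98929797,  0.00539775, -0.14580941],
       [ 0.1458295 ,  0.00353464, -0.98930342]]), 't': array([  50.16218076,  545.36714385, 1353.32757321])}
wrist {'fx': 328.786050670355, 'fy': 328.786050670355, 'cx': 281.8736648551713, 'cy': 206.30973820723307, 'T_tool_cam': array([[-7.72206120e-04, -9.53463535e-01, -3.01507364e-01,
         7.84974758e+01],
       [ 9.99999680e-01, -6.73679270e-04, -4.30759810e-04,
        -3.80132584e-01],
       [ 2.07594510e-04, -3.01507601e-01,  9.53463751e-01,
        -1.42506390e+02],
       [ 0.00000000e+00,  0.00000000e+00,  0.00000000e+00,
         1.00000000e+00]])}
```

View pics/side0.png

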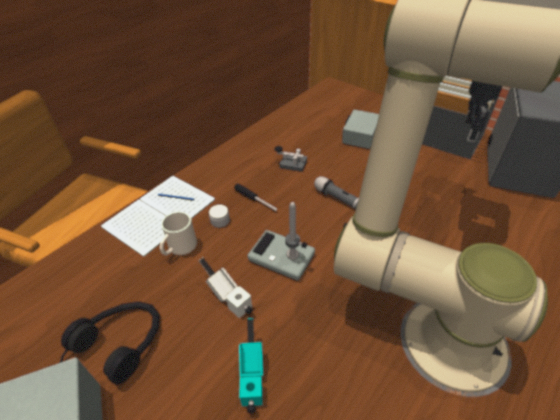

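View pics/top0.png

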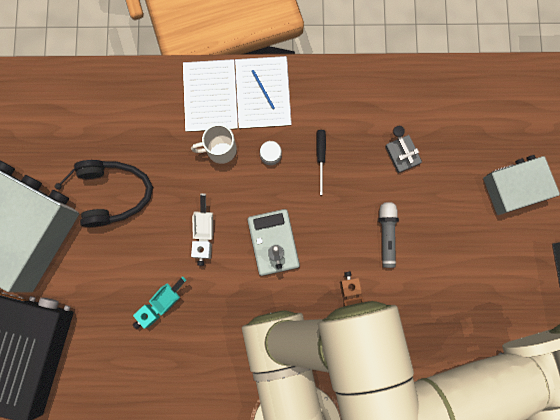

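View pics/wrist0.png

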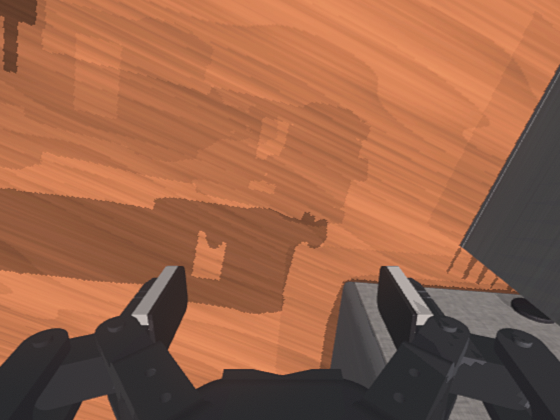

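```bash
cat > h.py <<'E'
import numpy as np,cv2
from scipy.spatial.transform import Rotation as Ro
from rig import readout,cams
def campose(name,st=None):
    c=cams.calibration(name)
    if name!="wrist":
        R=np.array(c["R"]);t=np.array(c["t"])
    else:
        q=st["ee_rot"];Rt=Ro.from_quat([q[1],q[2],q[3],q[0]]).as_matrix()
        T=np.eye(4);T[:3,:3]=Rt;T[:3,3]=st["eef_pos"]
        M=np.linalg.inv(T@np.array(c["T_tool_cam"]));R=M[:3,:3];t=M[:3,3]
    K=np.array([[c["fx"],0,c["cx"]],[0,c["fy"],c["cy"]],[0,0,1]])
    return K,R,t
def proj(P,X):
    K,R,t=P;p=(K@(R@np.atleast_2d(X).T+t[:,None])).T
    return p[:,:2]/p[:,2:]
def ray(P,uv):
    K,R,t=P;C=-R.T@t;d=R.T@np.linalg.solve(K,[uv[0],uv[1],1]);return C,d/np.linalg.norm(d)
def atz(P,uv,z):
    C,d=ray(P,uv);return C+d*(z-C[2])/d[2]
def tri(obs):
    A=np.zeros((3,3));b=np.zeros(3);rs=[ray(P,uv) for P,uv in obs]
    for C,d in rs:
        M=np.eye(3)-np.outer(d,d);A+=M;b+=M@C
    X=np.linalg.solve(A,b);return X,[np.linalg.norm((np.eye(3)-np.outer(d,d))@(X-C)) for C,d in rs]
def shot(name,fn,crop=None,s=1):
    st=readout.sense();im=cams.capture(name)
    cv2.imwrite(f"pics/{fn}_raw.png",im[:,:,::-1])
    save(im,fn,crop,s)
    return st,im
def save(im,fn,crop=None,s=1):
    o=im if crop is None else im[crop[1]:crop[3],crop[0]:crop[2]]
    cv2.imwrite(f"pics/{fn}.png",cv2.resize(o,None,fx=s,fy=s,interpolation=cv2.INTER_CUBIC)[:,:,::-1])
E
python3 - <<'E'
from h import *
P=campose("top");
for n,uv,z in [("bore",(201,250),50),("tongue",(203,196),80),("rodtop",(275,248),226),("ring",(277,262),100),("mic tail",(389,267),20),("mic head",(389,204),24),("mug",(219,145),95),("tin",(270,152),42),("key",(404,152),40)]:
    print(n,atz(P,uv,z).round())
t=cv2.imread("pics/top0.png")[:,:,::-1];s=cv2.imread("pics/side0.png")[:,:,::-1]
save(t,"topz",(180,180,320,285),5); save(s,"sidez",(190,180,330,285),5)
E
```

```text
bore [454. 244.  50.]
tongue [591. 237.  80.]
rodtop [443.  51. 226.]
ring [419.  47. 100.]
mic tail [ 409. -248.   20.]
mic head [ 577. -253.   24.]
mug [721. 195.  95.]
tin [717.  65.  42.]
key [ 715. -295.   40.]
```

View pics/topz.png

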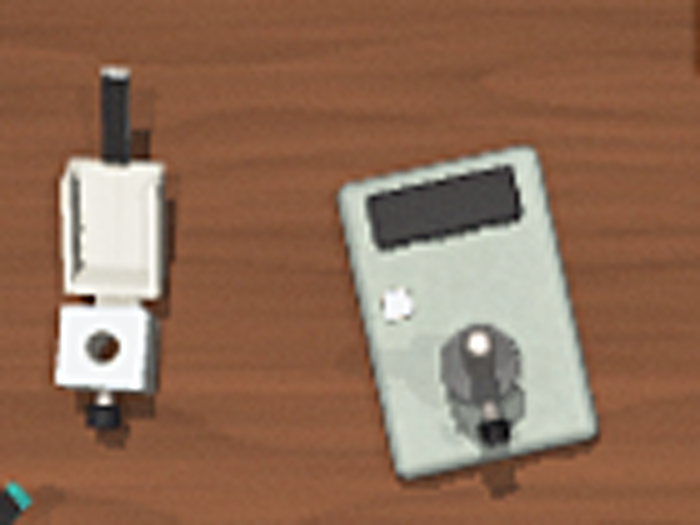

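View pics/sidez.png

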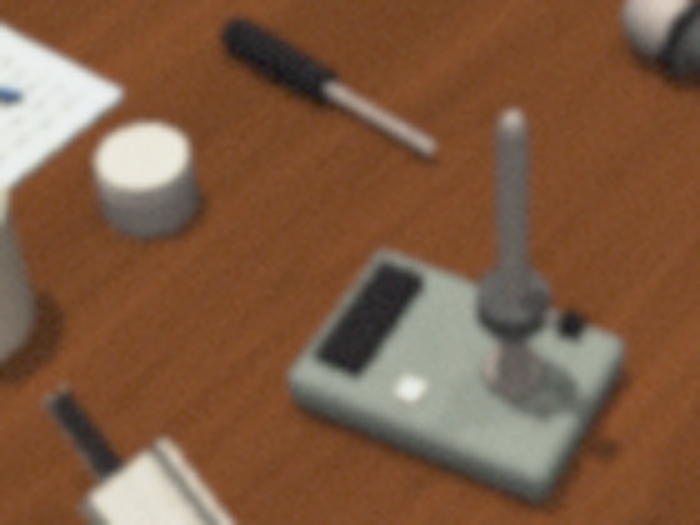

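{"op": "carry_out", "data": {
  "steps": [0, 0, 0, 0, 0, 1, 1, 0, 0, 0, 0, 0, 1, 1, 0, 0, 0, 0, 0, 1, 1, 0, 0, 0, 0, 0, 1, 1, 0, 0, 0, 0, 0, 1, 1, 2.75, -2.8, 0, 0, 0, 0, 1, 2.75, -2.8, 0, 0, 0, 0, 1, 2.75, -2.8, 0, 0, 0, 0, 1, 2.75, -2.8, 0, 0, 0, 0, 1, 2.75, -2.8, 0, 0, 0, 0, 1, 2.75, -2.8, 0, 0, 0, 0, 1, 2.75, -2.8, 0, 0, 0, 0, 1, 2.5, -2.8, 0, 0, 0, 0, 1, 0, 0, 0, 0, 0, 0, 1, 0, 0, 0, 0, 0, 0, 1]
}}

```text
time_s: 1.4
eef_pos: [439.7, -251.2, 231.0]
ee_rot: [-0.0, 1.0, 0.001, -0.0]
force: [-0.0, -0.3, 0.5]
grip_width: 1.004
```

```bash
python3 - <<'E'
from h import *
st,im=shot("wrist","w1")
np.save("w1.npy",st,allow_pickle=True); print(st["eef_pos"],st["ee_rot"],st["force"])
E
```

```text
[ 439.71736251 -251.15343316  231.03851597] [-1.40252757e-04  9.99999544e-01  9.14450736e-04 -2.37561302e-04] [-0.01086626 -0.34940337  0.45962348]
```

View pics/w1.png

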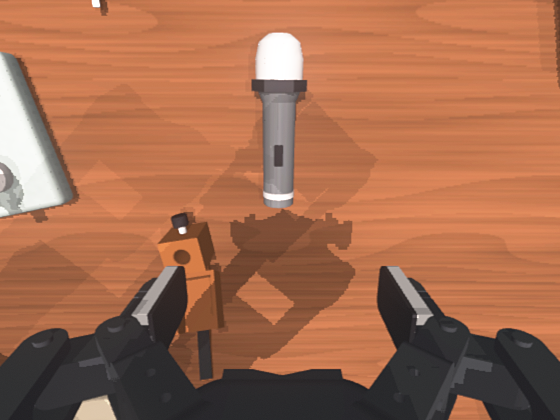

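{"op": "carry_out", "data": {
  "steps": [2.5, -2.5, 0, 0, 0, 0, 1, 2.5, -2.5, 0, 0, 0, 0, 1, 0, -2.5, 0, 0, 0, 0, 1, 0, 0, 0, 0, 0, 0, 1, 0, 0, 0, 0, 0, 0, 1]
}}

```text
time_s: 1.87
eef_pos: [488.7, -178.0, 231.3]
ee_rot: [0.0, 1.0, -0.001, -0.0]
force: [0.2, -1.0, 0.4]
grip_width: 1.001
```

```bash
python3 - <<'E'
from h import *
st,im=shot("wrist","w2")
np.save("w2.npy",st,allow_pickle=True); print(st["eef_pos"],st["ee_rot"],st["force"])
E
```

```text
[ 488.66228762 -177.99331482  231.25871203] [ 7.87571470e-05  9.99999730e-01 -7.08345886e-04 -1.79808454e-04] [ 0.22780856 -1.03366314  0.42849032]
```

View pics/w2.png

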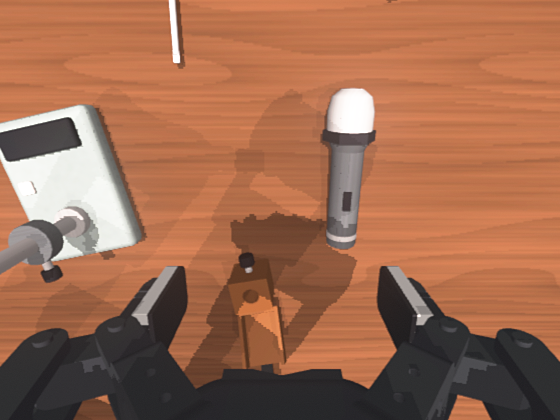

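```bash
python3 - <<'E'
from h import *
a=cv2.imread("pics/w1_raw.png");b=cv2.imread("pics/w2_raw.png")
A=cv2.resize(a[20:220,230:330],None,fx=3,fy=3,interpolation=cv2.INTER_CUBIC)
B=cv2.resize(b[75:260,300:400],None,fx=3,fy=3,interpolation=cv2.INTER_CUBIC)
o=np.zeros((600,620,3),np.uint8);o[:,:300]=A[:600];o[:555,310:610]=B
cv2.imwrite("pics/mic12.png",o)
E
```

```text
(no output)
```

View pics/mic12.png

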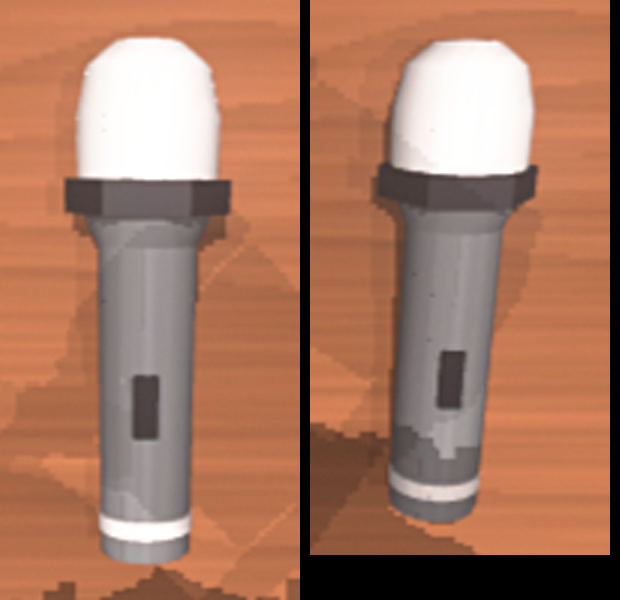

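```bash
python3 - <<'E'
from h import *
P1=campose("wrist",np.load("w1.npy",allow_pickle=True).item());P2=campose("wrist",np.load("w2.npy",allow_pickle=True).item())
T=campose("top")
print("tail top",tri([(P1,(277.8,207.4)),(P2,(340.7,248))]))
# switch centre
print("switch",tri([(P1,(230+146/3-.3,20+408/3-.3)),(P2,(300+142/3-.3,75+380/3-.3))]))
# near ring mid
print("ring lo edge",tri([(P1,(230+66/3,20+211/3)),(P2,(300+69/3,75+198/3))]),tri([(P1,(230+230/3,20+211/3)),(P2,(300+223/3,75+200/3))]))
print("axis: ",[atz(P1,(278.3,191),17.6),atz(P1,(279.3,106.3),23)],[atz(P2,(341.2,231.7),17.6),atz(P2,(347.3,151.5),23)])
print("top", atz(T,(389,267),34))
print("brown", atz(P1,(208,225),50),atz(P1,(220,325),40))
E
```

```text
tail top (array([ 405.72830165, -245.3219433 ,   24.38170715]), [np.float64(0.41656184110340305), np.float64(0.4165618411033357)])
switch (array([ 465.83577177, -246.4635565 ,   37.63926001]), [np.float64(0.023923889782589438), np.float64(0.023923889782672313)])
ring lo edge (array([ 528.75702793, -220.05375919,   27.63278237]), [np.float64(0.45273256921847305), np.float64(0.45273256921850374)]) (array([ 528.34950719, -274.01202973,   26.91140383]), [np.float64(1.0533019026959596), np.float64(1.053301902695805)])
axis:  [array([ 423.19352034, -246.07347124,   17.6       ]), array([ 513.94155002, -247.35306543,   23.        ])] [array([ 422.95802097, -245.94340986,   17.6       ]), array([ 516.79524498, -246.59095311,   23.        ])]
top [ 408.34901567 -244.65616389   34.        ]
brown [ 394.79317848 -172.45982528   50.        ] [ 262.64091211 -175.9053717    40.        ]
```

{"op": "carry_out", "data": {
  "steps": [-1, -3.4, -2, 0, 0, 0, 1, -1, -3.4, -2, 0, 0, 0, 1, -1, -3.4, -2, 0, 0, 0, 1, -1, -3.4, -2, 0, 0, 0, 1, -1, -3.4, -2, 0, 0, 0, 1, 0, 0, 0, 0, 0, 0, 1, 0, 0, 0, 0, 0, 0, 1, 0, 0, 0, 0, 0, 0, 1]
}}

```text
time_s: 2.58
eef_pos: [439.4, -8.8, 330.9]
ee_rot: [0.0, 1.0, -0.002, -0.0]
force: [0.5, 0.9, 0.6]
grip_width: 1.003
```

```bash
python3 - <<'E'
from h import *
st,im=shot("wrist","w3")
np.save("w3.npy",st,allow_pickle=True); print(st["eef_pos"],st["ee_rot"],st["force"])
E
```

```text
[439.35612533  -8.83072045 330.85914037] [ 1.38836398e-04  9.99998690e-01 -1.59193199e-03 -2.58445623e-04] [0.51307651 0.86751521 0.57748265]
```

{"op": "carry_out", "data": {
  "steps": [0, -3.5, 0, 0, 0, 0, 1, 0, -3.5, 0, 0, 0, 0, 1, 0, -3.5, 0, 0, 0, 0, 1, 0, -3.5, 0, 0, 0, 0, 1, 0, 0, 0, 0, 0, 0, 1, 0, 0, 0, 0, 0, 0, 1, 0, 0, 0, 0, 0, 0, 1]
}}

```text
time_s: 3.22
eef_pos: [439.9, 131.2, 330.5]
ee_rot: [0.0, 1.0, -0.001, -0.001]
force: [0.4, 1.0, 0.3]
grip_width: 1.001
```

```bash
python3 - <<'E'
from h import *
st,im=shot("wrist","w4")
np.save("w4.npy",st,allow_pickle=True); print(st["eef_pos"],st["ee_rot"],st["force"])
E
```

```text
[439.94910661 131.22337191 330.53178296] [ 2.39944330e-04  9.99998560e-01 -1.49164904e-03 -7.73282694e-04] [0.38367102 0.97217494 0.3438056 ]
```

View pics/w3.png

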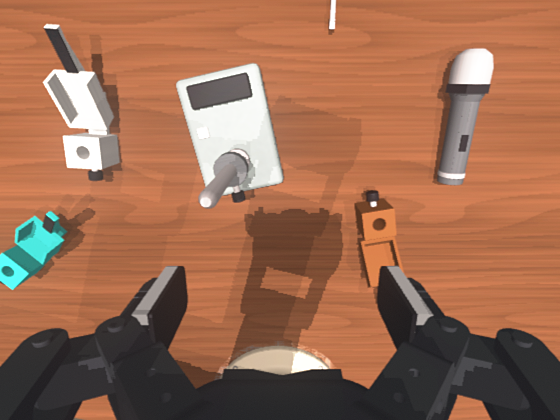

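View pics/w4.png

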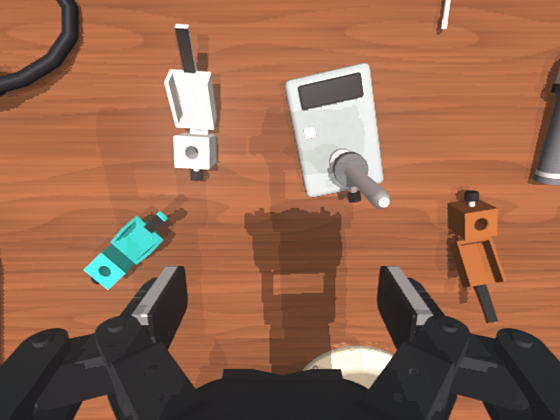

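```bash
python3 - <<'E'
from h import *
a=cv2.imread("pics/w3_raw.png");b=cv2.imread("pics/w4_raw.png")
A=cv2.resize(a[55:215,170:290],None,fx=3.3,fy=3.3,interpolation=cv2.INTER_CUBIC)
B=cv2.resize(b[55:215,280:400],None,fx=3.3,fy=3.3,interpolation=cv2.INTER_CUBIC)
cv2.imwrite("pics/rod34.png",np.hstack([A,B]))
A=cv2.resize(a[20:185,40:130],None,fx=3.5,fy=3.5,interpolation=cv2.INTER_CUBIC)
B=cv2.resize(b[20:185,150:240],None,fx=3.5,fy=3.5,interpolation=cv2.INTER_CUBIC)
cv2.imwrite("pics/hold34.png",np.hstack([A,B]))
E
```

```text
(no output)
```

View pics/rod34.png

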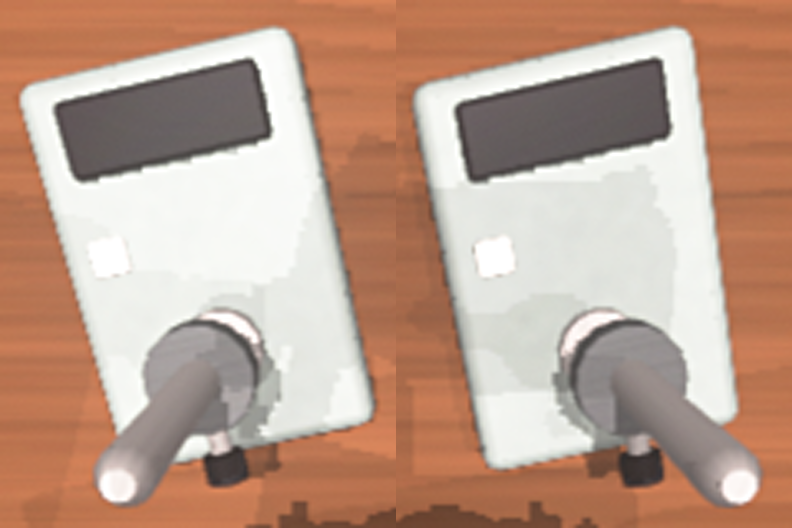

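View pics/hold34.png

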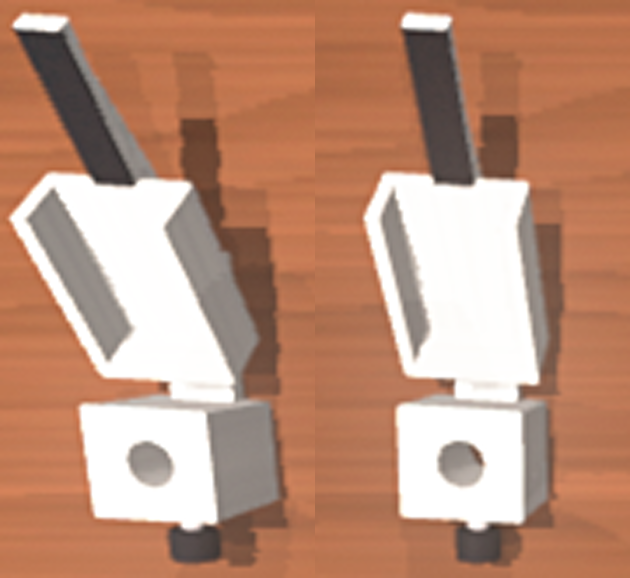

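```bash
cat > hold.py <<'E'
from h import *
from scipy.optimize import least_squares
P3=campose("wrist",np.load("w3.npy",allow_pickle=True).item());P4=campose("wrist",np.load("w4.npy",allow_pickle=True).item())
if __name__=="__main__":
    c3=lambda u,v,s,ox,oy:(ox+u/s-.35,oy+v/s-.35)
    r3=c3(118,485,3.3,170,55);r4=c3(343,487,3.3,280,55)
    T=campose("top");S=campose("side")
    rt=(275.3,248.1);rs=(292.1,203.1)
    print("rod w",tri([(P3,r3),(P4,r4)]));print("rod ts",tri([(T,rt),(S,rs)]));print("all",tri([(P3,r3),(P4,r4),(T,rt),(S,rs)]))
    print("ring",tri([(P3,c3(200,375,3.3,170,55)),(P4,c3(232,372,3.3,280,55))]))
    h3=lambda u,v:c3(u,v,3.5,40,20);h4=lambda u,v:c3(u-315,v,3.5,150,20)
    print("bore",tri([(P3,h3(151,464)),(P4,h4(461,463))]))
    M=np.array([[0,0,50],[-20,22,50],[-20,-22,50],[20,22,50],[20,-22,50],[138.6,7,80.8],[138.6,-7,80.8]])
    O3=[h3(151,464),h3(90,517),h3(217,523),h3(80,404),h3(210,407),h3(15,28),h3(63,28)]
    O4=[h4(461,463),h4(401,520),h4(524,524),h4(398,405),h4(526,407),h4(402,26),h4(448,27)]
    for a,b,n in zip(O3,O4,M): print(n,tri([(P3,a),(P4,b)])[0].round(1))
    def f(p,full=False):
        R=Ro.from_euler("z",p[2]).as_matrix();X=M@R.T+[p[0],p[1],p[3]]
        return np.concatenate([(proj(P3,X)-O3).ravel(),(proj(P4,X)-O4).ravel()])
    s=least_squares(f,[454,244,0,0],loss="soft_l1");print(s.x,f(s.x).round(1))
    # stand yaw: talk bar & base corners
    b3=[(57,103),(254,58),(271,137),(80,181)]
    b4=[(456,104),(659,58),(670,137),(475,181)]
    O=[c3(u,v,3.3,170,55) for u,v in b3];Q=[c3(u-396,v,3.3,280,55) for u,v in b4]
    X=[tri([(P3,a),(P4,b)])[0] for a,b in zip(O,Q)];print(np.round(X,1))
    for i,j in [(3,0),(2,1)]: d=X[j]-X[i];print(np.degrees(np.arctan2(d[1],d[0])))
    for i,j in [(0,1),(3,2)]: d=X[j]-X[i];print(90+np.degrees(np.arctan2(d[1],d[0])))
E
python3 hold.py
```

```text
rod w (array([443.07490088,  52.29464664, 225.7896789 ]), [np.float64(0.22297992763654417), np.float64(0.22297992763659213)])
rod ts (array([441.97653501,  49.50916731, 225.20152318]), [np.float64(1.362165337083522), np.float64(1.362165337083554)])
all (array([442.34651249,  50.95423779, 225.357781  ]), [np.float64(1.6498457472811228), np.float64(1.1519636429461344), np.float64(1.003937265752291), np.float64(2.5704377568846666)])
ring (array([444.51317021,  52.53917254,  92.94583906]), [np.float64(0.46159130133200127), np.float64(0.4615913013317867)])
bore (array([457.19336358, 248.56169677,  48.37968562]), [np.float64(0.06934520614290782), np.float64(0.0693452061429393)])
[ 0.  0. 50.] [457.2 248.6  48.4]
[-20.  22.  50.] [438.2 270.4  55.4]
[-20. -22.  50.] [435.4 226.3  51.6]
[20. 22. 50.] [478.8 268.8  50.6]
[ 20. -22.  50.] [477.5 223.2  48.7]
[138.6   7.   80.8] [594.8 246.3  79.8]
[138.6  -7.   80.8] [595.  232.8  77.9]
[ 4.56747045e+02  2.48402494e+02 -6.65354100e-02 -1.11103886e+00] [-0.   0.4  2.2 -0.5 -0.1 -0.1  0.8  0.6 -1.3  2.   0.1 -0.8 -0.4  0.1
  0.1  0.5  0.6 -1.5 -0.7 -0.6  0.3  0.1 -1.4  1.8  0.1 -0.6  0.1  0. ]
[[537.4 111.6  31.7]
 [553.1  35.5  33.4]
 [524.8  29.8  35.4]
 [509.  104.2  35.9]]
14.71227207356835
11.36153722180852
11.675475967801873
12.03848628284345
```

{"op": "carry_out", "data": {
  "steps": [1.76, -2.25, 3, 0, 0, 0, 1, 1.76, -2.25, 3, 0, 0, 0, 1, 1.76, -2.25, 3, 0, 0, 0, 1, 1.76, -2.25, 3, 0, 0, 0, 1, 1.76, -2.25, 3, 0, 0, 0, 1, 0, 0, 3, 0, 0, 0.73, 1, 0, 0, 0, 0, 0, 0, 1, 0, 0, 0, 0, 0, 0, 1, 0, 0, 0, 0, 0, 0, 1]
}}

```text
time_s: 4.02
eef_pos: [528.7, 243.7, 153.4]
ee_rot: [-0.0, 0.999, -0.033, 0.001]
force: [-0.3, 0.4, 0.8]
grip_width: 1.004
```

```bash
python3 - <<'E'
from h import *
st,im=shot("wrist","w5")
np.save("w5.npy",st,allow_pickle=True); print(st["eef_pos"],st["ee_rot"],st["force"])
P=campose("wrist",st)
R=Ro.from_euler("z",-.066).as_matrix()
for m in [[0,0,50],[20,22,50],[20,-22,50],[-20,22,50],[-20,-22,50],[71,24.5,47],[71,-24.5,47],[138.6,7,80.8],[138.6,-7,80.8]]:
    u=proj(P,R@m+[456.9,248.4,0])[0];cv2.circle(im,(int(u[0]*1),int(u[1])),2,(255,0,0),-1)
save(im,"w5m")
E
```

```text
[528.72018798 243.70469634 153.41699025] [-2.65527828e-04  9.99462020e-01 -3.27720484e-02  1.26231830e-03] [-0.26346962  0.39556045  0.83433407]
```

View pics/w5m.png

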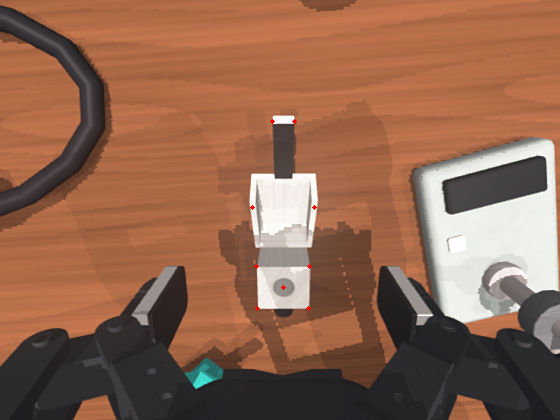

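{"op": "carry_out", "data": {
  "steps": [0, 0, 3.5, 0, 0, 0, 1, 0, 0, 3.5, 0, 0, 0, 1, 0, 0, 3, 0, 0, 0, 1, 0, 0, 1.8, 0, 0, 0, 1, 0, 0, 0.9, 0, 0, 0, 1, 0, 0, 0, 0, 0, 0, 1, 0, 0, 0, 0, 0, 0, 1]
}}

```text
time_s: 4.65
eef_pos: [528.9, 244.8, 26.2]
ee_rot: [-0.0, 0.999, -0.033, 0.001]
force: [0.1, 0.6, -0.0]
grip_width: 1.003
```

```bash
python3 - <<'E'
from h import *
st,im=shot("side","s1",(180,200,320,300),5)
print(st["eef_pos"],st["ee_rot"],st["force"])
E
```

```text
[528.85660672 244.82930328  26.19379024] [-3.74608636e-04  9.99466227e-01 -3.26384315e-02  1.36108988e-03] [ 0.13169932  0.62593124 -0.00646817]
```

View pics/s1.png

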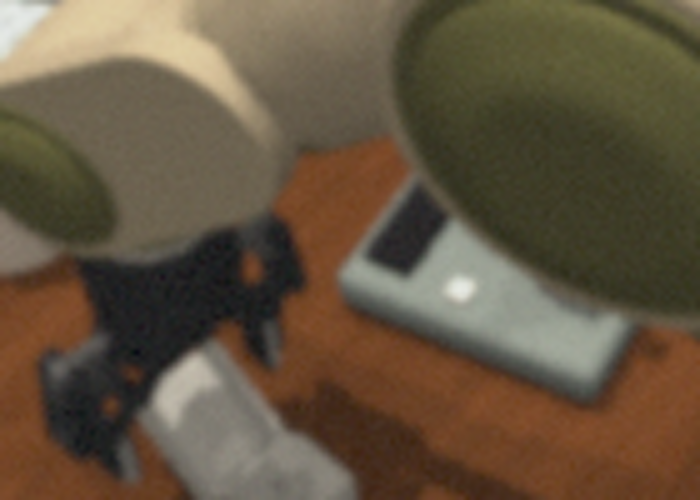

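{"op": "carry_out", "data": {
  "steps": [0, 0, 0, 0, 0, 0, 0.3, 0, 0, 0, 0, 0, 0, -1, 0, 0, 0, 0, 0, 0, -1, 0, 0, 0, 0, 0, 0, -1, 0, 0, 0, 0, 0, 0, -1, 0, 0, 0, 0, 0, 0, -1, 0, 0, 0, 0, 0, 0, -1, 0, 0, 0, 0, 0, 0, -1],
  "grip_force": 60
}}

```text
time_s: 5.37
eef_pos: [528.4, 244.9, 25.5]
ee_rot: [-0.0, 0.999, -0.033, 0.001]
force: [-1.1, -1.5, 7.4]
grip_width: 0.567
```

```bash
python3 - <<'E'
from h import *
st,im=shot("wrist","w6")
print(st["eef_pos"],st["ee_rot"],st["force"],st["grip_width"])
E
```

```text
[528.39469381 244.91020442  25.45499679] [-9.94453135e-05  9.99470942e-01 -3.25107662e-02  9.36358069e-04] [-1.06251413 -1.48368673  7.44209863] 0.5674573346985514
```

View pics/w6.png

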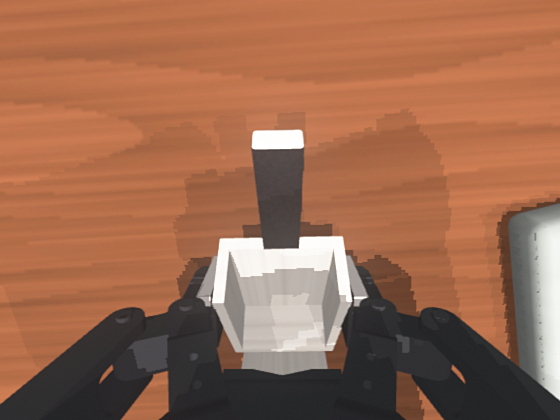

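{"op": "carry_out", "data": {
  "steps": [0, 0, -1, 0, 0, 0, -1, 0, 0, -2, 0, 0, 0, -1, 0, 0, -3, 0, 0, -0.46, -1, 0, 0, -3.4, 0, 0, -0.5, -1, 0, 0, -3.4, 0, 0, -0.5, -1, 0, 0, -3.4, 0, 0, -0.5, -1, 0, 0, -3.4, 0, 0, -0.5, -1, 0, 0, -3.4, 0, 0, -0.4, -1, 0, 0, -2, 0, 0, 0, -1, 0, 0, 0, 0, 0, 0, -1, 0, 0, 0, 0, 0, 0, -1]
}}

```text
time_s: 6.33
eef_pos: [527.5, 244.9, 274.3]
ee_rot: [-0.0, 0.996, 0.092, 0.0]
force: [0.2, 0.4, -5.1]
grip_width: 0.566
```

```bash
python3 - <<'E'
from h import *
st,im=shot("wrist","w7")
print(st["eef_pos"],st["ee_rot"],st["force"],st["wrist_torque"],st["grip_width"])
shot("side","s2",(140,140,300,260),5);shot("top","t2",(150,150,310,270),5)
E
```

```text
[527.52925378 244.87948835 274.29920141] [-6.34915844e-05  9.95760586e-01  9.19825631e-02  2.43428333e-04] [ 0.18045379  0.389679   -5.13897267] [ 0.05634427 -0.14428729  0.03914888] 0.5655164785917136
```

View pics/w7.png

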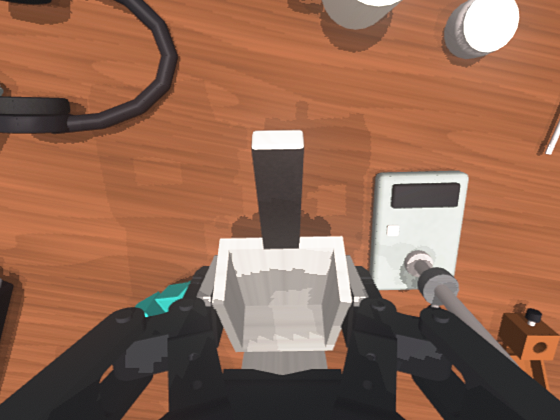

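View pics/s2.png

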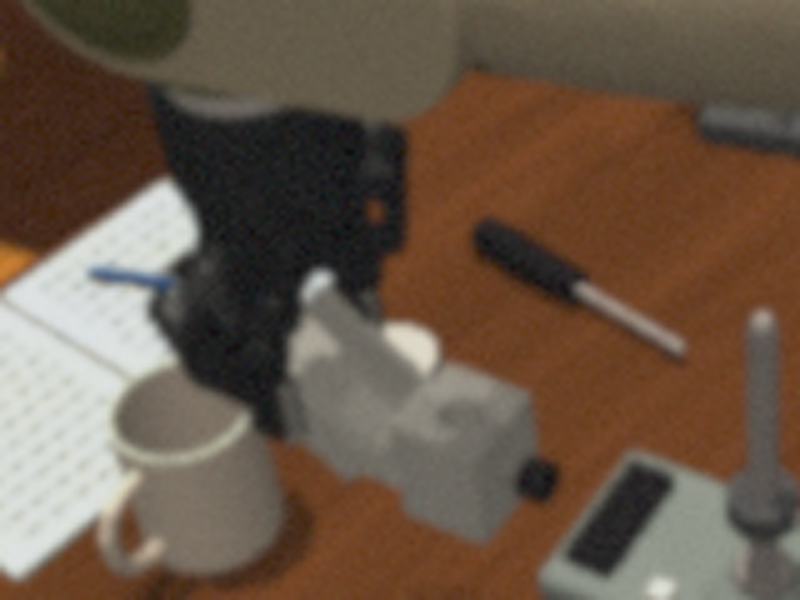

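View pics/t2.png

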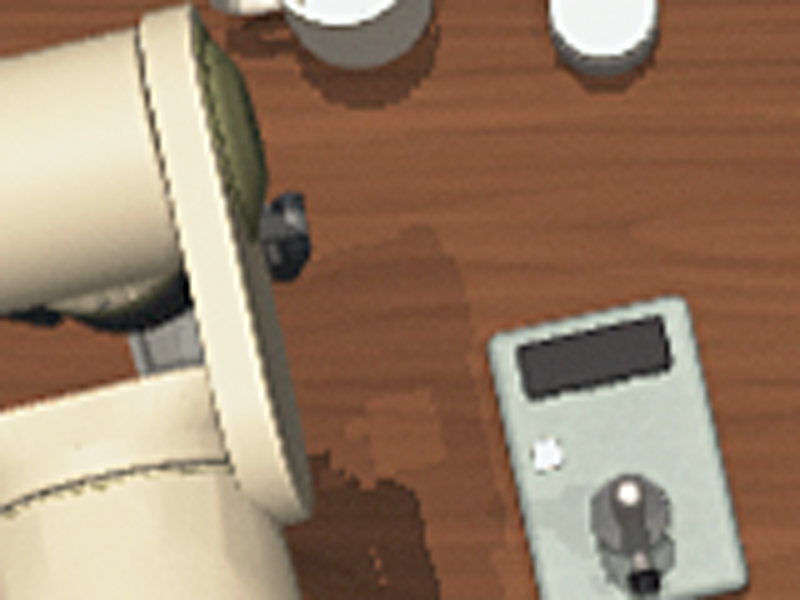

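{"op": "carry_out", "data": {
  "steps": [-0.58, 1.2, 0, 0, 0, 0, -1, -0.6, 2.1, 0, 0, 0, 0, -1, -0.6, 2.5, 0, 0, 0, 0, -1, -0.6, 2.5, 0, 0, 0, 0, -1, -0.6, 2.5, 0, 0, 0, 0, -1, -0.6, 2.5, 0, 0, 0, 0, -1, -0.6, 2.25, 0, 0, 0, 0, -1, -0.5, 1.7, 0, 0, 0, 0, -1, 0, 0, 0, 0, 0, 0, -1, 0, 0, 0, 0, 0, 0, -1, 0, 0, 0, 0, 0, 0, -1]
}}

```text
time_s: 7.4
eef_pos: [513.1, 67.2, 273.5]
ee_rot: [-0.0, 0.996, 0.092, -0.001]
force: [-0.2, 0.6, -3.2]
grip_width: 0.563
```

```bash
python3 - <<'E'
from h import *
st,im=shot("side","s3",(230,130,370,235),5)
print(st["eef_pos"],st["ee_rot"],st["force"],st["wrist_torque"],st["grip_width"])
shot("top","t3",(210,170,350,275),5)
E
```

```text
[513.12607739  67.17979807 273.49065554] [-3.12122823e-04  9.95753394e-01  9.20572156e-02 -7.42088849e-04] [-0.24135016  0.56381999 -3.21545889] [ 0.01357456 -0.19453797  0.00950269] 0.5628693514398039
```

View pics/s3.png

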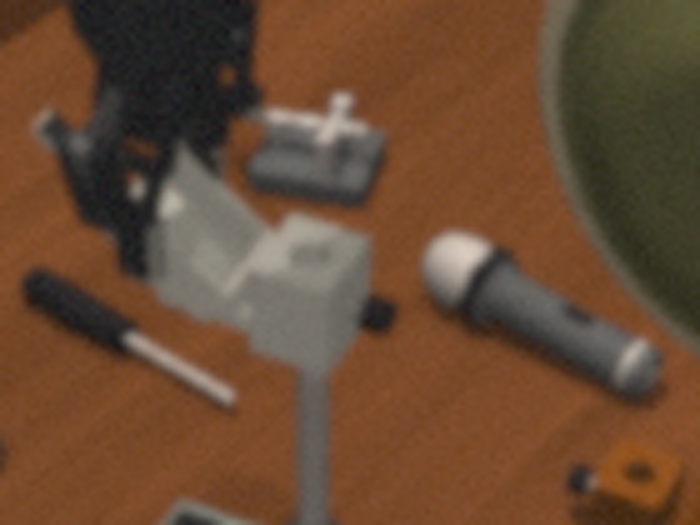

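View pics/t3.png

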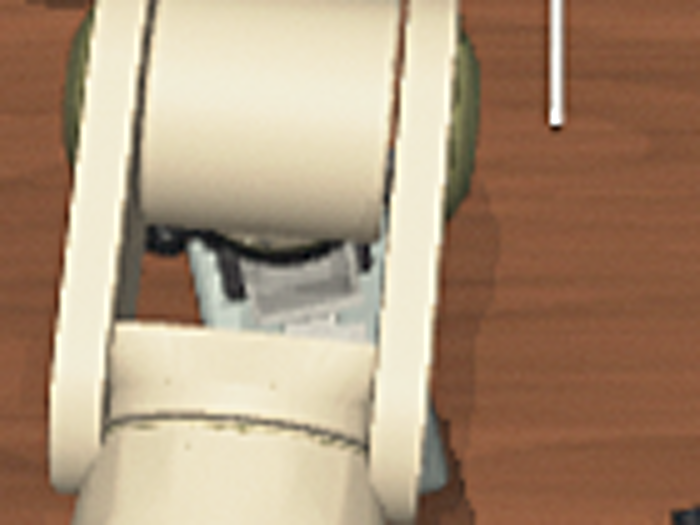

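```bash
cat > chk.py <<'E'
from h import *
im=cv2.imread("pics/s3_raw.png")
S=campose("side")
a=proj(S,[[443.1,52.3,226],[443.1,52.3,298],[433.1,52.3,298],[443.1,62.3,298]]);print(a)
z=cv2.resize(im[150:240,260:330],None,fx=8,fy=8,interpolation=cv2.INTER_CUBIC)
cv2.imwrite("pics/s3z.png",z[:600])
E
python3 chk.py
```

```text
[[290.43858849 203.23096298]
 [290.29042822 180.08134884]
 [293.76597339 181.84807544]
 [287.5162921  182.33649964]]
```

View pics/s3z.png

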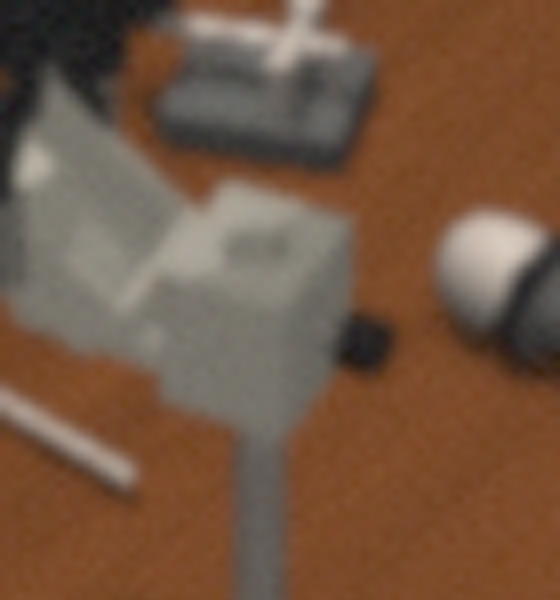

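{"op": "carry_out", "data": {
  "steps": [0, 0, 1, 0, 0, 0, -1, 0, 0, 0.8, 0, 0, 0, -1, 0, 0, 0.4, 0, 0, 0, -1, 0, 0, 0.3, 0, 0, 0, -1, 0, 0, 0, 0, 0, 0, -1]
}}

```text
time_s: 7.92
eef_pos: [513.1, 66.9, 248.4]
ee_rot: [-0.0, 0.996, 0.092, -0.001]
force: [-0.2, 0.5, -3.9]
grip_width: 0.569
```

{"op": "carry_out", "data": {
  "steps": [0, 0, 0.3, 0, 0, 0, -1, 0, 0, 0.3, 0, 0, 0, -1, 0, 0, 0, 0, 0, 0, -1]
}}

```text
time_s: 8.17
eef_pos: [513.2, 66.7, 242.8]
ee_rot: [-0.0, 0.996, 0.092, -0.0]
force: [0.0, -0.8, -4.1]
grip_width: 0.566
```

```bash
python3 - <<'E'
from h import *
st,im=shot("side","s4",(230,130,370,235),5)
print(st["eef_pos"],st["ee_rot"],st["force"],st["wrist_torque"],st["grip_width"])
E
```

```text
[513.19325792  66.71222097 242.79442331] [-6.79373583e-05  9.95756688e-01  9.20245222e-02 -3.17615172e-04] [ 0.0051624  -0.82689833 -4.07193491] [ 0.07887746 -0.17060823 -0.04538416] 0.5663563310545905
```

View pics/s4.png

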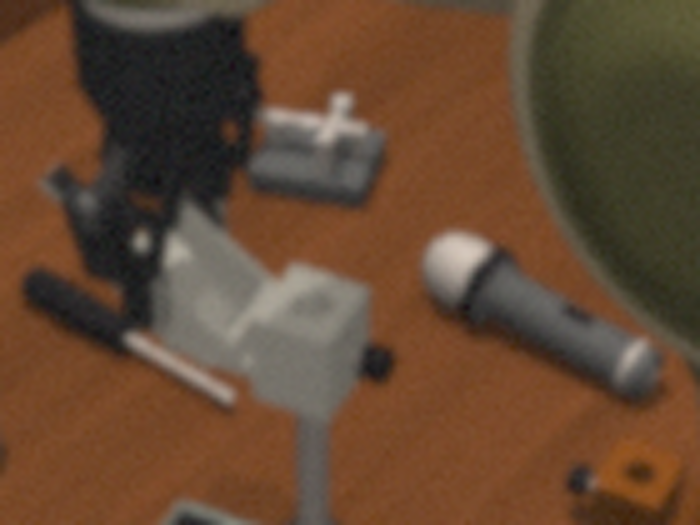

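{"op": "carry_out", "data": {
  "steps": [0, 0, 0.3, 0, 0, 0, -1, 0, 0, 0.4, 0, 0, 0, -1, 0, 0, 0.5, 0, 0, 0, -1, 0, 0, 0, 0, 0, 0, -1]
}}

```text
time_s: 8.55
eef_pos: [512.9, 66.7, 230.1]
ee_rot: [-0.0, 0.996, 0.092, -0.001]
force: [-0.6, 0.4, -3.2]
grip_width: 0.565
```

{"op": "carry_out", "data": {
  "steps": [0, 0, 0.6, 0, 0, 0, -1, 0, 0, 0.8, 0, 0, 0, -1, 0, 0, 0.8, 0, 0, 0, -1, 0, 0, 0.8, 0, 0, 0, -1, 0, 0, 0, 0, 0, 0, -1]
}}

```text
time_s: 8.97
eef_pos: [512.6, 66.8, 199.2]
ee_rot: [-0.0, 0.996, 0.092, -0.002]
force: [-0.2, 0.0, -4.6]
grip_width: 0.567
```

{"op": "carry_out", "data": {
  "steps": [0, 0, 0.9, 0, 0, 0, -1, 0, 0, 1, 0, 0, 0, -1, 0, 0, 1, 0, 0, 0, -1, 0, 0, 1, 0, 0, 0, -1, 0, 0, 1, 0, 0, 0, -1, 0, 0, 0.8, 0, 0, 0, -1, 0, 0, 0, 0, 0, 0, -1]
}}

```text
time_s: 9.55
eef_pos: [512.6, 66.8, 142.3]
ee_rot: [-0.0, 0.996, 0.092, -0.002]
force: [-0.2, -0.3, -3.8]
grip_width: 0.564
```

{"op": "carry_out", "data": {
  "steps": [0, 0, 0.6, 0, 0, 0, -1, 0, 0, 0.5, 0, 0, 0, -1, 0, 0, 0.2, 0, 0, 0, -1, 0, 0, 0.1, 0, 0, 0, -1, 0, 0, 0, 0, 0, 0, -1]
}}

```text
time_s: 9.97
eef_pos: [513.4, 66.8, 130.3]
ee_rot: [-0.0, 0.996, 0.092, 0.0]
force: [-0.6, 0.3, -4.7]
grip_width: 0.564
```

{"op": "carry_out", "data": {
  "steps": [0, 0, 0.15, 0, 0, 0, -1, 0, 0, 0, 0, 0, 0, -1, 0, 0, 0, 0, 0, 0, -1]
}}

```text
time_s: 10.22
eef_pos: [513.4, 66.7, 128.9]
ee_rot: [-0.0, 0.996, 0.092, 0.0]
force: [0.3, -0.3, -4.1]
grip_width: 0.566
```

{"op": "carry_out", "data": {
  "steps": [0, 0, 0.15, 0, 0, 0, -1, 0, 0, 0, 0, 0, 0, -1]
}}

```text
time_s: 10.38
eef_pos: [513.3, 66.7, 127.1]
ee_rot: [-0.0, 0.996, 0.092, -0.0]
force: [-0.4, 0.8, -3.6]
grip_width: 0.568
```

{"op": "carry_out", "data": {
  "steps": [0, 0, 0.15, 0, 0, 0, -1, 0, 0, 0, 0, 0, 0, -1]
}}

```text
time_s: 10.55
eef_pos: [513.3, 66.7, 125.6]
ee_rot: [-0.0, 0.996, 0.092, -0.0]
force: [-0.3, -0.2, -4.3]
grip_width: 0.56
```

{"op": "carry_out", "data": {
  "steps": [0, 0, 0.12, 0, 0, 0, -1, 0, 0, 0, 0, 0, 0, -1]
}}

```text
time_s: 10.72
eef_pos: [513.6, 66.7, 125.2]
ee_rot: [0.0, 0.996, 0.092, 0.0]
force: [-1.0, 0.1, 2.0]
grip_width: 0.567
```

{"op": "carry_out", "data": {
  "steps": [0, 0, 0, 0, 0, 0, 0.2, 0, 0, 0, 0, 0, 0, 0.4, 0, 0, 0, 0, 0, 0, 0.6, 0, 0, 0, 0, 0, 0, 0.8, 0, 0, 0, 0, 0, 0, 0.8, 0, 0, 0, 0, 0, 0, 0.8]
}}

```text
time_s: 11.22
eef_pos: [513.4, 66.7, 124.6]
ee_rot: [0.0, 0.996, 0.092, -0.0]
force: [0.5, 0.4, -0.8]
grip_width: 0.902
```

```bash
python3 - <<'E'
from h import *
st,im=shot("side","s5",(230,130,370,235),5)
print(st["eef_pos"],st["ee_rot"],st["force"],st["wrist_torque"],st["grip_width"])
shot("wrist","w8")
E
```

```text
[513.36450599  66.7004078  124.58001848] [ 2.32016725e-05  9.95753334e-01  9.20613789e-02 -8.22353173e-06] [ 0.50972501  0.37127108 -0.82503389] [-0.0128213  -0.05179159 -0.05271044] 0.9021909893194402
```

View pics/s5.png

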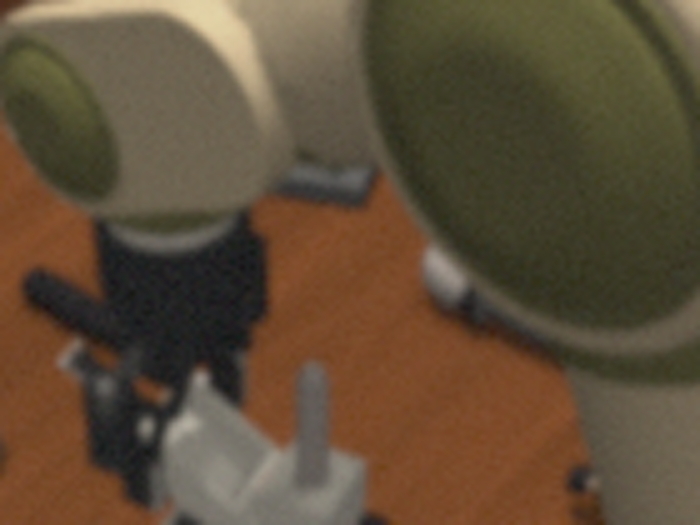

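View pics/w8.png

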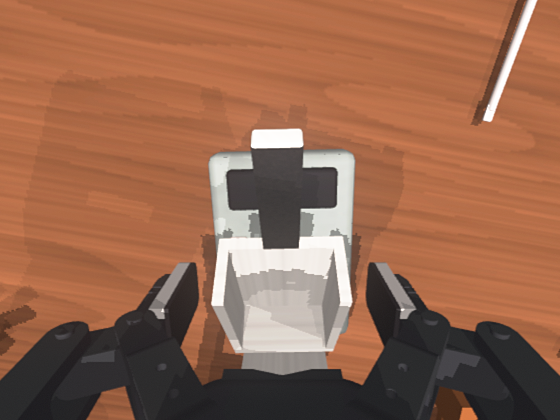

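{"op": "carry_out", "data": {
  "steps": [0, 0, -0.5, 0, 0, 0, 0.8, 0, 0, -1.5, 0, 0, 0, 0.8, 0, 0, -3, 0, 0, 0, 0.8, 0, 0, -3.5, 0, 0, 0, 0.8, 0, 0, -3.5, 0, 0, 0, 0.8, 0, 0, -3.5, 0, 0, 0, 0.8, 0, 0, -3, 0, 0, 0, 0.8, 0, 0, 0, 0, 0, 0, 0.8, 0, 0, 0, 0, 0, 0, 0.8]
}}

```text
time_s: 12.07
eef_pos: [513.6, 66.7, 311.1]
ee_rot: [0.0, 0.996, 0.092, 0.002]
force: [0.9, -0.4, -0.8]
grip_width: 0.905
```

```bash
python3 - <<'E'
from h import *
st,im=shot("wrist","w9")
np.save("w9.npy",st,allow_pickle=True)
print(st["eef_pos"],st["ee_rot"],st["force"])
P=campose("wrist",st)
R=Ro.from_euler("z",.205).as_matrix()
for m in [[0,0,226-100],[20,22,50],[20,-22,50],[-20,22,50],[-20,-22,50],[138.6,7,80.8],[138.6,-7,80.8]]:
    u=proj(P,R@m+[443.1,52.3,100])[0];cv2.circle(im,(int(u[0]*1),int(u[1])),2,(255,0,0),-1)
save(im,"w9m")
shot("side","s6",(230,130,370,235),5)
E
```

```text
[513.64807057  66.70672882 311.05816694] [2.98765522e-04 9.95752440e-01 9.20570592e-02 1.57698190e-03] [ 0.88312648 -0.36844556 -0.79330043]
```

View pics/w9m.png

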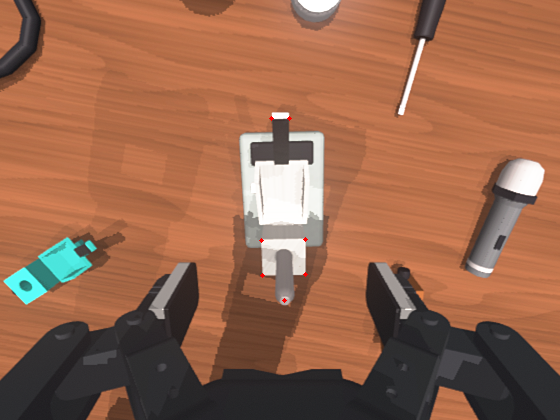

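View pics/s6.png

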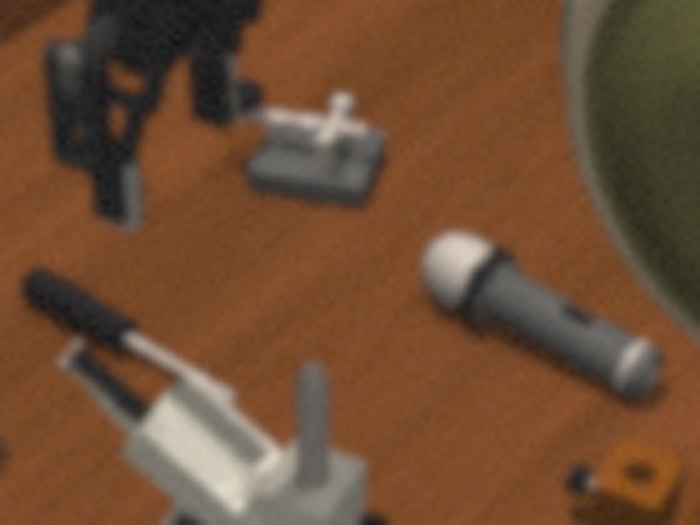

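{"op": "carry_out", "data": {
  "steps": [0, 0, 0, 0, 0, 1.1, 1, 0, 0, 0, 0, 0, 1.12, 1, 0, 2, 0, 0, 0, 0, 1, 0, 3.7, 0, 0, 0, 0, 1, 0, 3.7, 0, 0, 0, 0, 1, 0.2, 3.7, 0, 0, 0, 0, 1, 0, 3.7, 0, 0, 0, 0, 1, 0, 3.7, 0, 0, 0, 0, 1, 0, 3.7, 0, 0, 0, 0, 1, 0, 3.7, 2, 0, 0, 0, 1, 0, 3.4, 2, 0, 0, 0, 1, 0, 0, 3.5, 0, 0, 0, 1, 0, 0, 3.5, 0, 0, 0, 1, 0, 0, 3.5, 0, 0, 0, 1, 0, 0, 3, 0, -0.8, 0, 1, 0, 0, 0, 0, -0.8, 0, 1, 0, 0, 0, 0, -0.8, 0, 1, 0, 0, 0, 0, 0, 0, 1, 0, 0, 0, 0, 0, 0, 1]
}}

```text
time_s: 13.75
eef_pos: [512.4, -245.5, 133.4]
ee_rot: [-0.001, 0.995, -0.004, -0.105]
force: [-0.6, 0.1, -0.5]
grip_width: 1.001
```

```bash
cat > plan.py <<'E'
from h import *
def Rt(st):
    q=st["ee_rot"];return Ro.from_quat([q[1],q[2],q[3],q[0]]).as_matrix()
def to(st,tgt): return Rt(st).T@(np.array(tgt)-st["eef_pos"])
E
python3 - <<'E'
from plan import *
st,im=shot("wrist","w10")
np.save("w10.npy",st,allow_pickle=True)
R=Rt(st);print(st["eef_pos"],st["force"]);print(R.round(3))
P=campose("wrist",st)
c=np.array([495.5,-246.6,22]);th=np.radians(3);ax=np.array([np.cos(th),-.01,np.sin(th)])
ry=np.array([.01,1,0])
for s in [-88,0,32,43]:
  for w in ([17,-17] if s<30 else [24,-24]):
    u=proj(P,c+ax*s+ry*w)[0];cv2.circle(im,(int(u[0]),int(u[1])),2,(255,0,0),-1)
save(im,"w10m")
print("delta to grasp (mm, tool)",to(st,c+R[:,2]*18.0+[0,0,1]))
E
```

```text
[ 512.36362956 -245.51764486  133.39235269] [-0.61656362  0.07879682 -0.47043139]
[[ 0.978 -0.009 -0.208]
 [-0.008 -1.     0.003]
 [-0.208 -0.001 -0.978]]
delta to grasp (mm, tool) [  6.4738544    1.38345755 129.48183834]
```

View pics/w10m.png

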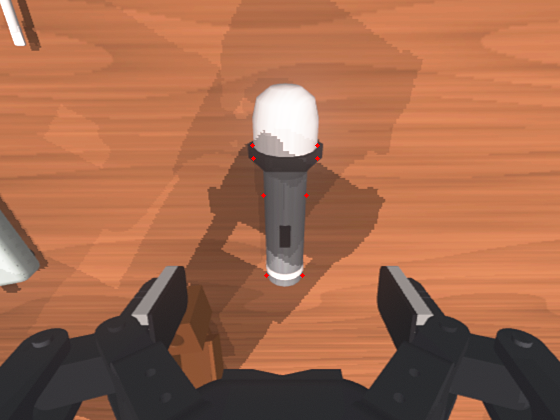

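{"op": "carry_out", "data": {
  "steps": [0.6, 0.14, 3, 0, 0, 0, 1, 0, 0, 3.5, 0, 0, 0, 1, 0, 0, 3, 0, 0, 0, 1, 0, 0, 1.8, 0, 0, 0, 1, 0, 0, 0.8, 0, 0, 0, 1, 0, 0, 0.4, 0, 0, 0, 1, 0, 0, 0, 0, 0, 0, 1]
}}

```text
time_s: 14.38
eef_pos: [492.3, -247.4, 11.7]
ee_rot: [-0.0, 0.995, -0.005, -0.104]
force: [-0.2, -0.0, 0.5]
grip_width: 1.001
```

```bash
python3 - <<'E'
from plan import *
st,im=shot("wrist","w11")
np.save("w11.npy",st,allow_pickle=True)
R=Rt(st);print(st["eef_pos"],st["force"]);print("grasp pt",st["eef_pos"]-19*R[:,2])
print("delta",to(st,np.array([495.5,-246.6,22])+R[:,2]*18.0+[0,0,1]))
E
```

```text
[ 492.28565318 -247.37220816   11.68634758] [-0.20746623 -0.04498796  0.45402649]
grasp pt [ 496.21674684 -247.40588861   30.27519823]
delta [ 0.79633279 -0.80070667  6.26749025]
```

View pics/w11.png

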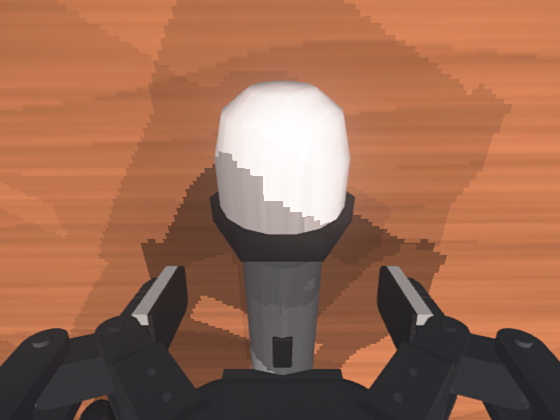

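{"op": "carry_out", "data": {
  "steps": [0.06, -0.06, 0.4, 0, 0, 0, 1, 0, 0, 0.2, 0, 0, 0, 1, 0, 0, 0, 0, 0, 0, 0.2, 0, 0, 0, 0, 0, 0, -1, 0, 0, 0, 0, 0, 0, -1, 0, 0, 0, 0, 0, 0, -1, 0, 0, 0, 0, 0, 0, -1, 0, 0, 0, 0, 0, 0, -1, 0, 0, 0, 0, 0, 0, -1, 0, 0, 0, 0, 0, 0, -1, 0, 0, 0, 0, 0, 0, -1],
  "grip_force": 50
}}

```text
time_s: 15.35
eef_pos: [491.8, -246.6, 5.6]
ee_rot: [-0.0, 0.995, -0.005, -0.104]
force: [0.3, 2.5, 5.9]
grip_width: 0.38
```

```bash
python3 - <<'E'
from plan import *
st,im=shot("wrist","w12")
np.save("w12.npy",st,allow_pickle=True)
R=Rt(st);print(st["eef_pos"],st["force"],st["grip_width"]);print("grasp pt",st["eef_pos"]-19*R[:,2])
E
```

```text
[ 491.81700895 -246.60660511    5.63439721] [0.30863798 2.45472401 5.88491706] 0.3802174242651249
grasp pt [ 495.75922528 -246.63834871   24.22089561]
```

View pics/w12.png

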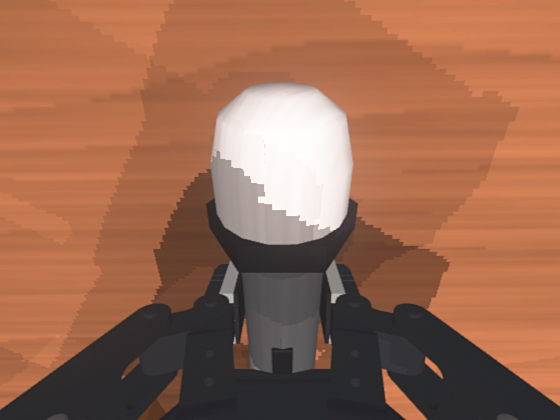

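{"op": "carry_out", "data": {
  "steps": [-0.1, 0, -0.5, 0, 0, 0, -1, -0.4, 0, -1.9, 0, 0, 0, -1, -0.8, 0, -3.7, 0, 0, 0, -1, -0.8, 0, -3.7, 0, 0, 0, -1, -0.8, 0, -3.7, 0, 0, 0, -1, -0.8, 0, -3.7, 0, 0, 0, -1, -0.8, 0, -3.7, 0, 0, 0, -1, -0.8, 0, -3.7, 0, 0, 0, -1, -0.6, 0, -2.8, 0, 0, 0, -1, 0, 0, 0, -0.17, 0, -0.8, -1, 0, 0, 0, -0.17, 0, -0.8, -1, 0, 0, 0, -0.17, 0, -0.79, -1, 0, 0, 0, 0, 1, 0, -1, 0, 0, 0, 0, 1, 0, -1, 0, 0, 0, 0, 1.1, 0, -1, 0, 0, 0, 0, 1.1, 0, -1, 0, 0, 0, 0, 1.1, 0, -1, 0, 0, 0, 0, 1.1, 0, -1, 0, 0, 0, 0, 0, 0, -1, 0, 0, 0, 0, 0, 0, -1]
}}

```text
time_s: 17.07
eef_pos: [490.0, -246.8, 285.3]
ee_rot: [-0.018, 0.98, 0.099, 0.171]
force: [0.1, -0.6, -2.2]
grip_width: 0.38
```

```bash
python3 - <<'E'
from plan import *
st,im=shot("wrist","w13")
np.save("w13.npy",st,allow_pickle=True)
R=Rt(st);print(st["eef_pos"],st["force"],st["grip_width"],st["joints"]);print(R.round(3))
s0=np.load("w12.npy",allow_pickle=True).item();R0=Rt(s0)
g=R0.T@(np.array([495.5,-246.6,22])-s0["eef_pos"]);ax=R0.T@np.array([np.cos(.0524),-.009,np.sin(.0524)])
print("mic_grip in tool",g,ax)
print("now mic axis",R@ax,"pitch",np.degrees(np.arcsin((R@ax)[2])),"yaw",np.arctan2(*(R@ax)[1::-1]))
m=st["eef_pos"]+R@g;print("mic at",m)
pl=np.array([548.8,74.3,180]);print("delta world to place+60",pl+[0,0,60]-m,"tool",R.T@(pl+[0,0,60]-m),"tool of up",R.T@[0,0,1])
shot("side","s7",None,1)
E
```

```text
[ 490.00974962 -246.7748262   285.32233091] [ 0.13266971 -0.63481317 -2.23104721] 0.3796601772903028 [-0.8208811   0.19406649  1.54881827  0.31294521  1.22962076  0.46722177]
[[ 0.921  0.201  0.332]
 [ 0.189 -0.98   0.069]
 [ 0.339 -0.001 -0.941]]
mic_grip in tool [  0.2068931   -0.0365273  -16.77358884] [ 9.66066123e-01 -2.88284488e-04 -2.58451471e-01]
now mic axis [0.80425571 0.16501396 0.57098524] pitch 34.81895842095318 yaw 0.20236748580460096
mic at [ 484.61865092 -247.85501804  301.17056936]
delta world to place+60 [ 64.18134908 322.15501804 -61.17056936] tool [  99.24890121 -302.62645547  101.05356912] tool of up [ 3.39390749e-01 -6.63627181e-04 -9.40645246e-01]
```

View pics/w13.png

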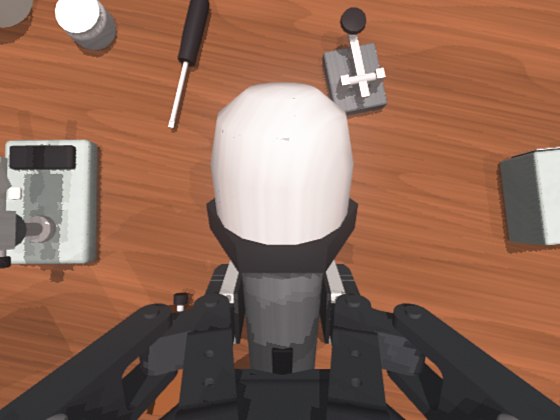

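View pics/s7.png

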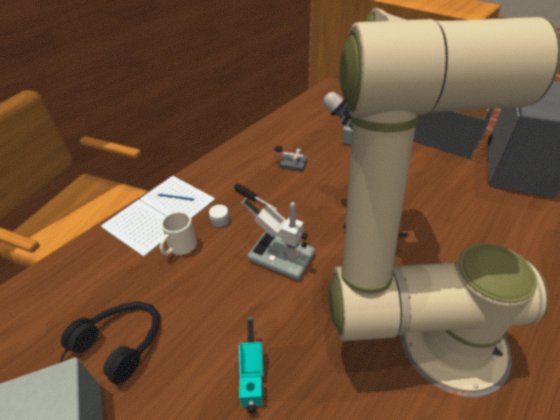

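{"op": "carry_out", "data": {
  "steps": [0.6, -1.51, 0.22, 0, 0, 0, -1, 1.2, -3.03, 0.43, 0, 0, 0, -1, 1.2, -3.03, 0.43, 0, 0, 0, -1, 1.2, -3.03, 0.43, 0, 0, 0, -1, 1.2, -3.03, 0.44, 0, 0, 0, -1, 1.2, -3.03, 0.44, 0, 0, 0, -1, 1.2, -3.03, 0.44, 0, 0, 0, -1, 1.2, -3.03, 0.44, 0, 0, 0, -1, 1.2, -3.03, 0.44, 0, 0, 0, -1, 1.2, -3.03, 0.43, 0, 0, 0, -1, 0.6, -1.51, 0.22, 0, 0, 0, -1, 0, 0, 0, 0, 0, 0, -1, 0, 0, 0, 0, 0, 0, -1]
}}

```text
time_s: 18.25
eef_pos: [554.8, 77.3, 285.3]
ee_rot: [-0.017, 0.98, 0.102, 0.172]
force: [-0.1, -0.7, -2.1]
grip_width: 0.383
```

```bash
cat > mic.py <<'E'
from plan import *
import sys
st=readout.sense()
R=Rt(st);print(st["eef_pos"],st["force"],st["wrist_torque"],st["grip_width"])
g=np.array([.2,0,-16.8]);ax=np.array([.966,0,-.258])
print("pitch",np.degrees(np.arcsin((R@ax)[2])),"yaw",np.arctan2(*(R@ax)[1::-1]))
m=st["eef_pos"]+R@g
pl=np.array([548.8,74.3,180]);d=pl-m;print("mic",m,"world d",d,"tool",R.T@d,"tool of down",R.T@[0,0,-1])
if len(sys.argv)>1: shot("side",sys.argv[1],(210,110,350,215),5)
E
python3 mic.py s8
```

```text
[554.80130007  77.25209616 285.34040874] [-0.08744754 -0.66131256 -2.09054694] [-0.07909239  0.21018794  0.02793994] 0.3826897254101616
pitch 34.869019386423155 yaw 0.20727504336528071
mic [549.3804867   76.12787029 301.20328675] world d [  -0.5804867    -1.82787029 -121.20328675] tool [-42.1843065    1.57509804 113.63062151] tool of down [-3.40725001e-01 -7.81331921e-04  9.40162679e-01]
```

View pics/s8.png

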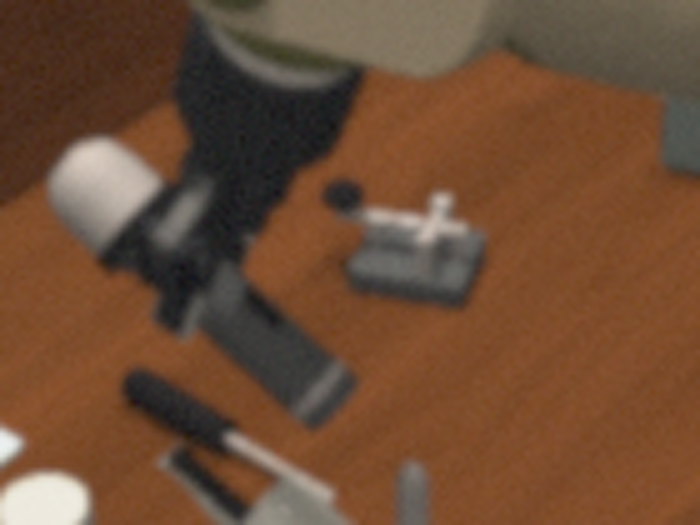

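{"op": "carry_out", "data": {
  "steps": [-0.73, 0.04, 2.13, 0, 0, 0, -1, -0.73, 0.04, 2.13, 0, 0, 0, -1, -0.73, 0.04, 2.13, 0, 0, 0, -1, -0.73, 0.04, 2.13, 0, 0, 0, -1, 0, 0, 0, 0, 0, 0, -1, 0, 0, 0, 0, 0, 0, -1]
}}

```text
time_s: 18.8
eef_pos: [556.6, 74.0, 195.4]
ee_rot: [-0.018, 0.98, 0.1, 0.172]
force: [-0.8, -0.4, -2.0]
grip_width: 0.381
```

```bash
python3 mic.py s9; python3 -c "
from h import *
shot('wrist','w14')"
```

```text
[556.57962981  73.95456466 195.38647236] [-0.83448016 -0.36036984 -1.98461526] [-0.04800884  0.21889204  0.03904269] 0.3805372196885955
pitch 34.85431002985862 yaw 0.20275333420143304
mic [551.16120653  72.83898598 211.25077737] world d [ -2.36120653   1.46101402 -31.25077737] tool [-12.53835023  -1.90408046  28.69643176] tool of down [-3.40483480e-01  8.29319661e-05  9.40250495e-01]
```

View pics/s9.png

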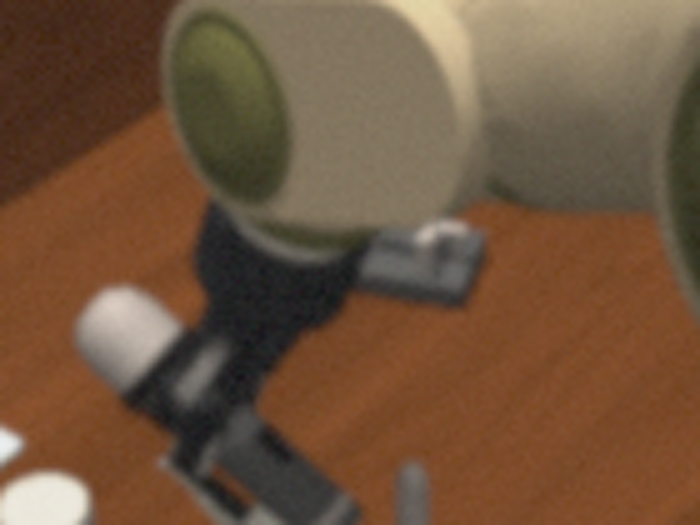

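View pics/w14.png

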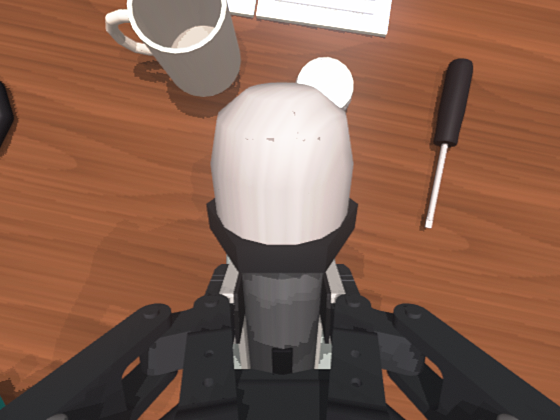

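{"op": "carry_out", "data": {
  "steps": [-0.28, -0.1, 0.78, 0, 0, 0, -1, -0.28, -0.09, 0.78, 0, 0, 0, -1, -0.2, 0, 0.56, 0, 0, 0, -1, 0, 0, 0, 0, 0, 0, -1, 0, 0, 0, 0, 0, 0, -1]
}}

```text
time_s: 19.32
eef_pos: [556.2, 76.6, 172.7]
ee_rot: [-0.018, 0.98, 0.1, 0.172]
force: [-0.2, -0.3, -2.6]
grip_width: 0.385
```

```bash
python3 mic.py s10
```

```text
[556.18377677  76.62972633 172.66454468] [-0.16114303 -0.29157646 -2.63680367] [-0.10435792  0.34249346  0.02143503] 0.38450641675351294
pitch 34.90867949815113 yaw 0.20390121057129368
mic [550.75183536  75.50516758 188.52359194] world d [-1.95183536 -1.20516758 -8.52359194] tool [-4.93571772  0.78544917  7.2756766 ] tool of down [-3.41375740e-01  6.80071618e-05  9.39926912e-01]
```

View pics/s10.png

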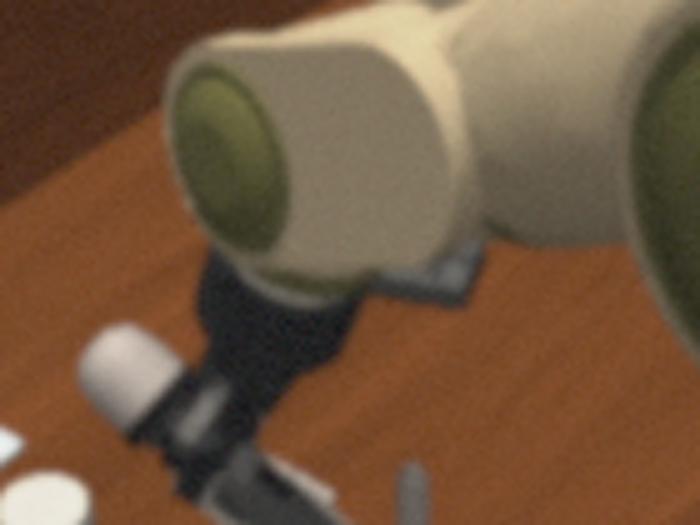

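{"op": "carry_out", "data": {
  "steps": [-0.1, 0.08, 0.28, 0, 0, 0, -1, -0.07, 0, 0.19, 0, 0, 0, -1, 0, 0, 0, 0, 0, 0, -1]
}}

```text
time_s: 19.62
eef_pos: [556.3, 75.7, 167.6]
ee_rot: [-0.018, 0.98, 0.1, 0.172]
force: [-0.4, 0.4, -3.1]
grip_width: 0.386
```

{"op": "carry_out", "data": {
  "steps": [-0.05, 0, 0.14, 0, 0, 0, -1, 0, 0, 0, 0, 0, 0, -1]
}}

```text
time_s: 19.78
eef_pos: [556.5, 75.8, 166.4]
ee_rot: [-0.018, 0.98, 0.1, 0.173]
force: [-1.2, -0.0, -1.5]
grip_width: 0.376
```

{"op": "carry_out", "data": {
  "steps": [-0.05, 0, 0.14, 0, 0, 0, -1, 0, 0, 0, 0, 0, 0, -1]
}}

```text
time_s: 19.95
eef_pos: [556.7, 75.8, 165.3]
ee_rot: [-0.018, 0.98, 0.1, 0.173]
force: [-1.4, -0.7, 0.9]
grip_width: 0.381
```

```bash
python3 mic.py
```

```text
[556.6868335   75.77067198 165.2524801 ] [-1.4202879  -0.74981868  0.86335865] [-0.11647589  0.46067098  0.02919585] 0.3812984411254602
pitch 34.9818009648525 yaw 0.20421429558965845
mic [551.23350986  74.64956509 181.10443205] world d [-2.43350986 -0.34956509 -1.10443205] tool [-2.68372419 -0.15095743  0.19690728] tool of down [-3.42575282e-01 -4.10730783e-04  9.39490291e-01]
```

{"op": "carry_out", "data": {
  "steps": [-0.1, 0, 0.04, 0, 0, 0, -1, -0.1, 0, 0.03, 0, 0, 0, -1, 0, 0, 0, 0, 0, 0, -1]
}}

```text
time_s: 20.2
eef_pos: [554.9, 75.4, 163.9]
ee_rot: [-0.018, 0.98, 0.1, 0.173]
force: [-0.7, -0.5, 2.2]
grip_width: 0.381
```

{"op": "carry_out", "data": {
  "steps": [-0.1, 0, 0.03, 0, 0, 0, -1, 0, 0, 0, 0, 0, 0, -1]
}}

```text
time_s: 20.37
eef_pos: [554.4, 75.3, 163.4]
ee_rot: [-0.017, 0.98, 0.1, 0.173]
force: [1.8, 0.7, 2.1]
grip_width: 0.383
```

```bash
python3 mic.py
```

```text
[554.40227615  75.25610481 163.43679534] [1.83121856 0.68434495 2.07245174] [-0.02114796  0.09260756  0.01599073] 0.3825872834521402
pitch 35.02341680623835 yaw 0.20408892677033888
mic [548.93715083  74.13521301 179.28469762] world d [-0.13715083  0.16478699  0.71530238] tool [ 0.15072759 -0.18876558 -0.70659135] tool of down [-3.43257731e-01 -5.06913047e-04  9.39241115e-01]
```

{"op": "carry_out", "data": {
  "steps": [0, 0, 0, 0, 0, 0, -0.15, 0, 0, 0, 0, 0, 0, 0, 0, 0, 0, 0, 0, 0, 0.15, 0, 0, 0, 0, 0, 0, 0.3, 0, 0, 0, 0, 0, 0, 0.5, 0, 0, 0, 0, 0, 0, 0.5, 0, 0, 0, 0, 0, 0, 0.5]
}}

```text
time_s: 20.95
eef_pos: [554.1, 75.3, 163.0]
ee_rot: [-0.018, 0.98, 0.1, 0.173]
force: [0.1, 0.4, 0.2]
grip_width: 0.75
```

```bash
python3 mic.py s11; python3 -c "
from h import *
shot('wrist','w15')"
```

```text
[554.05230923  75.29547555 163.0223222 ] [0.12822043 0.35240949 0.18674493] [-0.03050625  0.15024835  0.02472848] 0.7500302707662898
pitch 34.94280996123442 yaw 0.20394561939464317
mic [548.61041017  74.17241459 178.8780615 ] world d [0.18958983 0.12758541 1.1219385 ] tool [ 0.58238003 -0.08642484 -0.98200438] tool of down [-3.41935702e-01 -1.20979369e-04  9.39723343e-01]
```

View pics/w15.png

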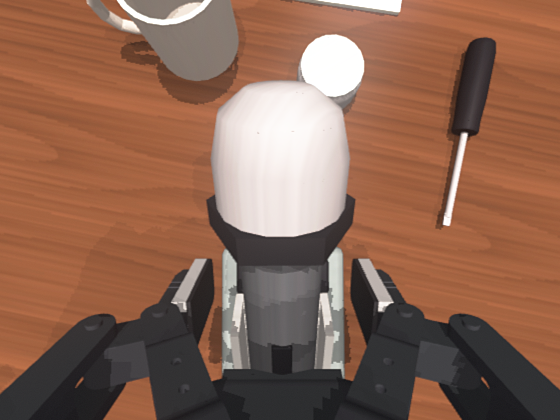

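{"op": "carry_out", "data": {
  "steps": [0.17, 0, -0.47, 0, 0, 0, 0.5, 0.34, 0, -0.94, 0, 0, 0, 0.5, 0.68, 0, -1.88, 0, 0, 0, 0.5, 1.02, 0, -2.82, 0, 0, 0, 0.5, 1.2, 0, -3.3, 0, 0, 0, 0.5, 1.2, 0, -3.3, 0, 0, 0, 0.5, 1.2, 0, -3.3, 0, 0, 0, 0.5, 1.2, 0, -3.3, 0, 0, 0, 0.5, 0, 0, 0, 0, -1, 0, 0.5, 0, 0, 0, 0, -1, 0, 0.5, 0, 0, 0, 0, -1, 0, 0.5, 0, 0, 0, 0, -1, 0, 0.5, 0, 0, 0, 0, 0, 0, 0.5, 0, 0, 0, 0, 0, 0, 0.5, 0, 0, 0, 0, 0, 0, 0.5]
}}

```text
time_s: 22.3
eef_pos: [553.6, 75.3, 369.0]
ee_rot: [0.0, 0.995, 0.102, 0.001]
force: [-0.8, 0.1, 1.0]
grip_width: 0.749
```

```bash
python3 - <<'E'
from plan import *
st,im=shot("wrist","w16")
np.save("w16.npy",st,allow_pickle=True)
print(st["eef_pos"],st["force"])
shot("side","s12",(200,140,340,245),5)
P=campose("wrist",st)
R=Ro.from_euler("z",.205).as_matrix();o=np.array([443.1,52.3,100])
a=np.radians(35);ux=np.array([np.cos(a),0,np.sin(a)]);g=np.array([108,0,80])
L=[[0,0,126],[20,22,50],[20,-22,50],[-20,22,50],[-20,-22,50]]+[list(g+s*ux+np.array([0,w,0])) for s,w in [(-88,17),(-88,-17),(0,17),(0,-17),(32,27.5),(32,-27.5),(84,0)]]
for m in L:
    u=proj(P,R@m+o)[0];cv2.circle(im,(int(u[0]),int(u[1])),2,(255,0,0),-1)
save(im,"w16m")
E
```

```text
[553.648132    75.31969253 369.02076826] [-0.83929977  0.1209656   0.9828842 ]
```

View pics/w16m.png

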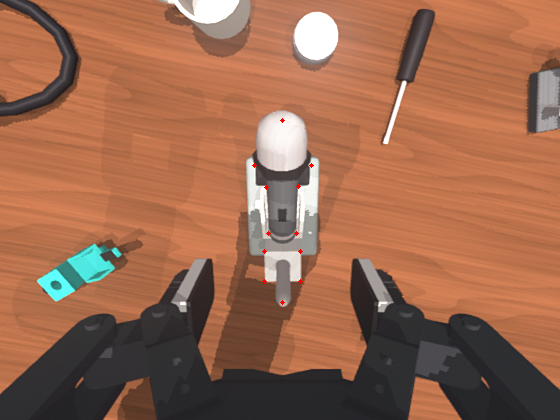

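View pics/s12.png

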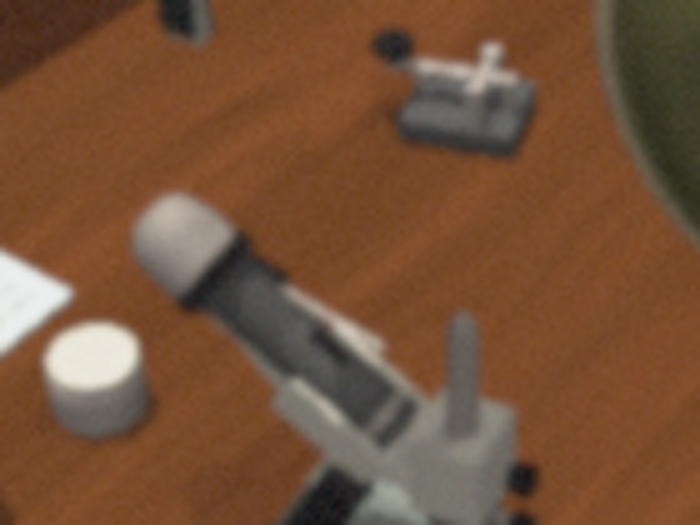

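```bash
python3 -c "
from rig import finish_job
print(finish_job())"
```

```text
the job is handed in; nothing more can be done
None
```

I set up the microphone as asked and handed the job in at about 22 s of robot time. No verdict came back, so the results below rest on my own checks.

- **Holder:** I lowered it over the rod with no sideways binding force (under about 1 N). Contact came 99.7 mm above its desk height, against the ring's 100 mm. I then let it go with the cradle about 0.205 rad left of straight ahead, in line with the stand. The wrist picture afterwards matched the predicted hub and tongue points to within a pixel or two.
- **Microphone:** I gripped it 88 mm from the tail, tilted it to 35 degrees and lowered it until it touched the cradle floor. I then slid it about 3 mm down the slope until the end wall resisted with about 2 N. The computed position was within about 1 mm of home when I released it, and the final wrist and side pictures show it seated with the head up and forward.
- **Other things on the desk:** the arm touched nothing else, and the mug, tin, key and screwdriver look undisturbed in the pictures; I did not measure their positions again at the end. The arm was clear and about 190 mm above the microphone when I handed in.

**Disagreements:** the side and top cameras put the rod about 3 mm from where the wrist camera did. I used the wrist camera's value, and the fit confirmed it. I did not measure the holder's exact lean on the ring after release.

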